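# Clamp a small picture against the fence for inspection

### The job

Without picking anything up, push the small gilded picture along the plywood fixture with your fingertips until its edge sits square and flush against the aluminium fence. Then push the black handle of the toggle clamp over, away from the picture, past its dead point until it snaps into lock and its rubber pad presses on the picture's rail. Leave the bottle, cup, brush and loupe standing or lying where they are, and finish with your fingers clear of everything.

Things in the scene. Friction and masses are not known exactly. Their poses are not given: they have to be found in the camera images.
- jig: Fixed fixture: plywood board 12 mm thick on the table. Origin at table level under the middle of the fence's front face. +x is level, from the picture through the fence to the clamp; +y along the fence; z up. Board: x -170 to +100 mm, y +-120 mm. Steel toggle clamp behind the fence: x 15 to 75 mm, y +-23 mm, up to z = 60 mm (handle and arm apart).
- fence_top (a point): Middle of the top front edge of the aluminium fence bar (240 mm long along the fixture's y, 12 mm thick, from x = 0 to +12 mm), 32 mm above the table. Its front face, below this point, looks to the fixture's -x.
- picture: Loose picture in a gilded frame, face up on the board: 100 mm along x, 150 along y, 18 thick, rails 22 wide, panel sunk 10 mm; about 0.28 kg. Origin at the centre of its underside. Starts 25 to 45 mm short of the fence, up to 25 mm off its middle, turned up to 0.15 rad. Its +x edge (50 mm from the origin) goes against the fence, axes parallel to the fixture's; sideways position is free.
- lever (a joint): Clamp handle, rad. 0: open, standing up, leaning 0.1 rad from vertical towards the picture. It swings in the fixture's x-z plane from up towards +x: angle from vertical = value - 0.1. A spring holds it open (about 7 N at mid-grip to start it, falling to nothing at the dead point, 0.8): short of that it falls back, past it it snaps by itself to the stop at 1.35 (locked).
- lever_pivot (a point): Hinge axis of the handle: on the fixture at x = +48 mm, y = 0, z = 52 mm above the table; the axis runs along the fixture's y.
- lever_tip (a point): Free end of the handle, on its centre line, 108 mm from the pivot. The outer 58 mm of the handle is a black round grip 18 mm thick; below it a round steel shank 11 mm thick.
- pad: Round rubber foot of the clamp's short arm, 16 mm across, 10 mm long, sprung. Origin at the centre of its pressing face. Open: the arm is raised in front of the handle, up to 95 mm above the table and out to the fixture's x = -20 mm. Locked: the arm lies level over the fence, the pad at x = -11 mm, y = 0, pressing about 6 N on a picture that is home.
- varnish: Loose amber bottle, 44 mm across, 85 mm high, standing beside the board. Origin under its centre. Bystander.
- cup: Loose white cup, 68 mm across, 70 mm high, standing beside the board. Origin under its centre. Bystander.
- brush: Loose brush 170 mm long lying on the table beside the board. Origin under its middle, x along it. Bystander.
- loupe: Loose black loupe, 40 mm across, 34 mm high, standing beside the board. Origin under its centre. Bystander.
Mind the look-alikes: they are no part of the job. What is shaped like the picture but blue is not meant.

How it is judged:
By the outcome, as a careful person would: the job done as asked, in the order asked, and still so for the second after the job is handed in, with the robot touching nothing.
It also fails if it takes over 45 s, if anything falls off the work surface, if the arm or the gripper's body presses on something with over 40 N, if the wrist force passes 120 N, or if a joint passes its speed limit or range.

### The arm

A 6-joint arm with a two-finger parallel gripper is mounted at the origin on the work surface. World frame = base frame: x ahead of the robot, y to its left, z up, the work surface at z = 0. Lengths are in mm, angles in rad, forces in N, time in s.
With the tool pointing down it reaches from about 275 to 750 mm from the base axis. Payload 10.2 kg.
Tool frame: the origin (TCP) lies on the centre line of the jaws, within the pads' length; the fingertips stand 17 mm ahead of it and the grasp point (between the pads) lies 2 mm behind it (ctrl.tip_extent is the distance from the TCP to the fingertips, in mm); z points along the fingers, y is the line along which they close (so a half turn about z gives the same grasp; the last joint's range is limited). The gripper opens to 85 mm and grips with 20 to 120 N. Pads are 22 mm wide; open, the fingers measure 114 mm over their backs; the gripper's body (76 mm by 85 mm) begins 54 mm behind the grasp point. The pads swing forward as they close: fully open they stand 13 mm farther back than shut.
Start: joints at [-1.358, 0.313, 1.498, -0, 1.331, -0.223], TCP at [221.61, -475.942, 248.294] pointing down, gripper open.
Joint ranges: [-2.94, 2.94], [-0.97, 2.17], [0.19, 2.56], [-1.23, 4.37], [0.02, 3.11], [-2.88, 2.88]. Speed limits (rad/s): [2.39, 2.39, 3.01, 3.14, 3.14, 3.14].

### API

Orientations are given as a unit quaternion [w, x, y, z].
In Python, from rig import sensors, capture, ctrl, cut_out, place_of gives the robot as it stands.
- The arm moves only by the shell command python3 -m jog 'ROWS' [FORCE]. ROWS is JSON, a list of rows, each a list of 3 entries, a list of its own where there are three numbers: the shift along the world's x, y, z in mm, then the turn, a rotation vector about the world's x, y, z in degrees, then the closure, from 0 (fully open) to 1 (shut). A call has exactly 8 rows; each row is the pose to reach, as a shift and turn from the pose commanded when the call began; what a row does not reach only later rows make up. A row lasts 1/12 s, in which the tool goes at most 41.7 mm and 7.16 degrees, less where a joint would pass 70% of its speed; a pose out of reach is approached as far as the arm can. A call with a gripper value outside its range is refused whole. The fingers move at their own pace and stop on an object; FORCE is the grip in N (left out, the last holds). Time passes only in rows, so rows that repeat a pose let the fingers close, or fill a call up. It gives the time, the measured TCP pose, the force and the opening at its end, in the units of the state.
- sensors.sense(): the state, without advancing time (a new reading comes with each control period).
- capture(name): name is "scene" or "side" or "wrist"; returns a dict with "color" (480x640x3 uint8, blue, green, red), "z_map" (480x640 float32, mm along the optical axis (not along the pixel's ray), 0 where there is no reading), "camera_matrix" (3x3 intrinsics, pixels), "k1" (the pictures are not rectified: a ray, as slopes to the right and down, at radius r is drawn at 1 + k1 r^2 times it, then the intrinsics apply), "R" (3x3) and "t" (3): a world point X has camera coordinates R X + t. Camera axes: x right, y down, z forward; pixel columns grow to the right and rows downward; lengths in mm; the calibration is good to about 2 mm. A picture is of the moment at which its call begins.
- ctrl.finish_job(): hands the job in, once; it reports no verdict.
Trained networks look in a picture, given as the dict that the camera call returned (one of the last four; its "shot" number tells which), for a name from the list of things; names that differ only in an ending like _2 or _b are one class to them, and where a whole thing is asked for, a point or a joint stands for the part that bears it (a point fixed in the world has none). Each returns a list of dicts, best first, with "p" (0 to 1); they miss things now and then, are a little off and sometimes report something else, mostly with a low value. They report only what shows in the picture. A call takes as long as a camera call. They do not tell look-alikes from the thing itself.
- cut_out(picture, query): "region" (480x640 bool, what is visible of it) and "box" ([left, top, right, bottom] in pixels, round what is visible of it).
- place_of(picture, query): "centre" ([row, column] in pixels: a listed point, or the origin of a listed thing).
The state is a dict: "time_s": time; "joints": joint angles; "dq": joint speeds; "tau": joint torques, N m; "eef_pos": TCP position; "ee_rot": TCP orientation; "force": force on the tool from outside, world axes, zero at the start; "wrist_torque": the same for the moment, N m; "grip_width": opening from 0.0 (shut) to 1.0 (fully open).
Only numpy, scipy, OpenCV 4.12 (cv2) and the standard library are available. Lean on these libraries where they do the work, as an engineer would, in place of code of your own. Each camera call takes 0.05 s, during which the arm holds its last target. There are 200 camera calls.

## Working session

There is one attempt and no reset: what is moved stays moved. The work goes in short steps, Python scripts to look and compute and a shell command to move; the robot and the scene stay as the last step left them, time stands still between calls to the robot, and variables do not carry over. Pictures are saved under pics/ and viewed, on a budget of 10 in all, crops included, one or two more only if the job needs it, and the job is handed in when it is done.

```bash
mkdir -p pics; cat > h.py <<'E'
import numpy as np, cv2
from rig import sensors, capture, ctrl, cut_out, place_of
def und(c,u,v):
    K=c["camera_matrix"]; 
    p=cv2.undistortPoints(np.array([[[u,v]]],float),K,np.array([c["k1"],0,0,0,0.]))[0,0]
    return p
def ray(c,u,v):
    p=und(c,u,v); d=c["R"].T@np.array([p[0],p[1],1.]); o=-c["R"].T@c["t"]; return o,d
def atz(c,u,v,z):
    o,d=ray(c,u,v); return o+d*(z-o[2])/d[2]
def cloud(c):
    v,u=np.mgrid[:480,:640]; 
    p=cv2.undistortPoints(np.stack([u,v],-1).reshape(-1,1,2).astype(float),c["camera_matrix"],np.array([c["k1"],0,0,0,0.])).reshape(480,640,2)
    z=c["z_map"]; P=np.dstack([p[...,0]*z,p[...,1]*z,z])
    return (P-c["t"])@c["R"]
E
python3 - <<'E'
from h import *
a=capture("scene")
b=capture("side")
cv2.imwrite("pics/1.png",a["color"]);cv2.imwrite("pics/2.png",b["color"])
for n,c in(("scene",a),("side",b)):
    W=cloud(c)
    print(n,(-c["R"].T@c["t"]).round())
    for q in["picture","fence_top","lever_tip","lever_pivot","pad","varnish","cup","brush","loupe"]:
        for r in place_of(c,q)[:3]:
            y,x=r["centre"]; print(q,round(r["p"],2),round(x),round(y),W[min(479,int(y)),min(639,int(x))].round())
E
```

```text
scene [1048.  196.  665.]
picture 0.85 247 209 [ 466. -345.   11.]
picture 0.71 336 275 [535. -89.  20.]
picture 0.58 138 324 [ 794. -317.    8.]
fence_top 0.64 364 293 [540. -29.  12.]
lever_tip 0.98 387 254 [572.  17. 159.]
lever_pivot 0.81 383 308 [589.  30.  62.]
pad 0.48 361 277 [563. -24.  79.]
varnish 0.7 400 233 [378. -35.  23.]
varnish 0.36 364 310 [585.  -6.  26.]
varnish 0.27 258 314 [ 680. -154.   20.]
cup 0.94 280 371 [765. -45.  58.]
cup 0.7 336 271 [525. -92.  20.]
brush 0.82 256 316 [ 685. -152.   21.]
brush 0.51 398 235 [378. -37.  19.]
loupe 0.92 454 283 [451. 103.  29.]
side [ 99. 624. 761.]
picture 0.7 302 206 [ 785. -316.    9.]
picture 0.65 340 300 [527. -79.  24.]
fence_top 0.76 305 307 [572. -31.  16.]
lever_tip 0.65 284 256 [583.  15. 162.]
lever_pivot 0.78 279 306 [582.  36.  63.]
pad 0.38 313 289 [579. -68.  33.]
varnish 0.57 411 354 [349. -27.  27.]
cup 0.66 246 272 [731. -47.  18.]
cup 0.31 341 299 [527. -82.  21.]
brush 0.87 304 256 [ 660. -149.   22.]
loupe 0.8 329 389 [421. 116.  32.]
loupe 0.33 305 257 [ 657. -147.   22.]
```

View pics/1.png

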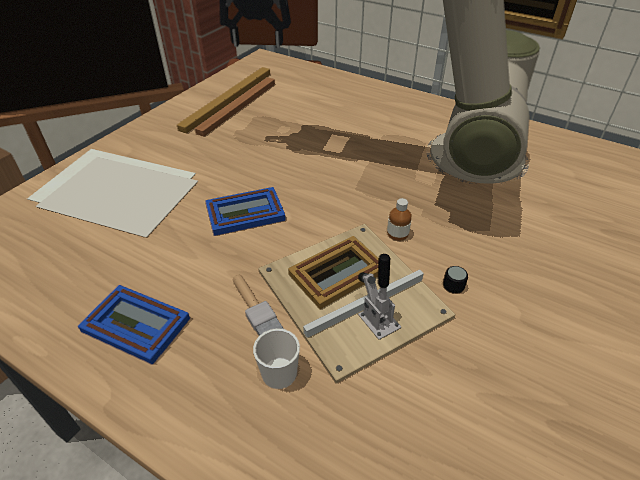

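View pics/2.png

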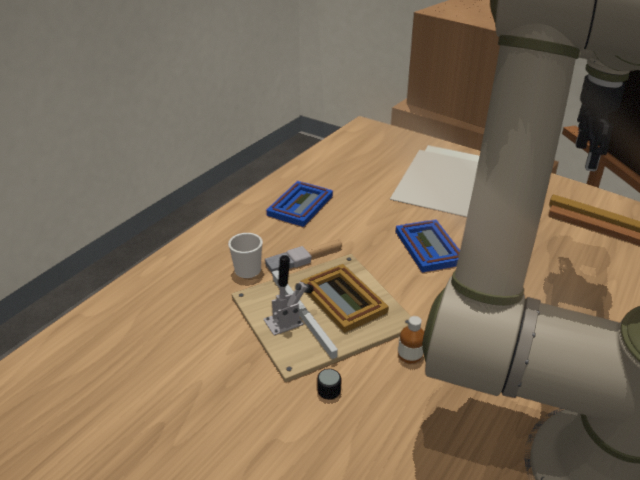

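Scene view: the only gilded frame is at (336,272), on the board. The blue look-alikes are at (247,209) and (138,324), off the board. The gilded one on the fixture is the one meant. The fence runs (305,330)–(423,275) and the black handle tip is at (385,256). I'll confirm in a crop and fit the poses.

```bash
cat > fit.py <<'E'
from h import *
def poses(verbose=True):
    out={}
    for n in("scene","side"):
        c=capture(n); W=cloud(c); hsv=cv2.cvtColor(c["color"],cv2.COLOR_BGR2HSV)
        near=(np.hypot(W[...,0]-555,W[...,1]+50)<190)&(c["z_map"]>0)
        f=near&(hsv[...,1]<45)&(hsv[...,2]>120)&(W[...,2]>24)&(W[...,2]<40)
        nl,lab,st,_=cv2.connectedComponentsWithStats(f.astype(np.uint8))
        P=W[f][:,:2]
        g=near&(hsv[...,1]>90)&(hsv[...,0]>8)&(hsv[...,0]<32)&(W[...,2]>23)&(W[...,2]<40)
        k=1+np.argmax((s:=cv2.connectedComponentsWithStats(g.astype(np.uint8)))[2][1:,4])
        g=s[1]==k
        G=W[g][:,:2].astype(np.float32)
        cv2.imwrite(f"pics/m_{n}.png",np.dstack([f*255,g*255,f*0]).astype(np.uint8))
        r=cv2.minAreaRect(G); out[n]=(c,W,f,g)
        print(n,"pic rect",np.round(r[0],1),np.round(r[1],1),round(r[2],2),"z",np.median(W[g][:,2]).round(1),g.sum())
        # line by ransac-ish fit
        best=None;rng=np.random.default_rng(0)
        for _ in range(300):
            a,b=P[rng.choice(len(P),2,False)]
            d=b-a;L=np.hypot(*d)
            if L<80: continue
            nn=np.array([-d[1],d[0]])/L
            m=abs((P-a)@nn)<7
            if best is None or m.sum()>best.sum(): best=m
        Q=P[best];ctr=Q.mean(0);dd=np.linalg.svd(Q-ctr)[2][0] if len(Q)<5000 else None
        s_=(Q-ctr)@dd; print("   fence ends",(ctr+dd*s_.min()).round(1),(ctr+dd*s_.max()).round(1),"ang",np.degrees(np.arctan2(dd[1],dd[0])).round(2),len(Q))
    return out
if __name__=="__main__": 
    o=poses(); c=o["scene"][0]
    cv2.imwrite("pics/3.png",cv2.resize(c["color"][215:385,225:475],None,fx=3.2,fy=3.2,interpolation=cv2.INTER_CUBIC))
E
python3 fit.py
```

```text
scene pic rect [526.1 -89.9] [103.2 151.2] 67.22 z 30.0 2058
   fence ends [457.1  43.6] [722.6 -91.3] ang -26.93 644
side pic rect [525.7 -89.9] [103.5 156.4] 66.75 z 31.5 2102
   fence ends [671.2 -66. ] [456.4  44.8] ang 152.71 409
```

View pics/3.png

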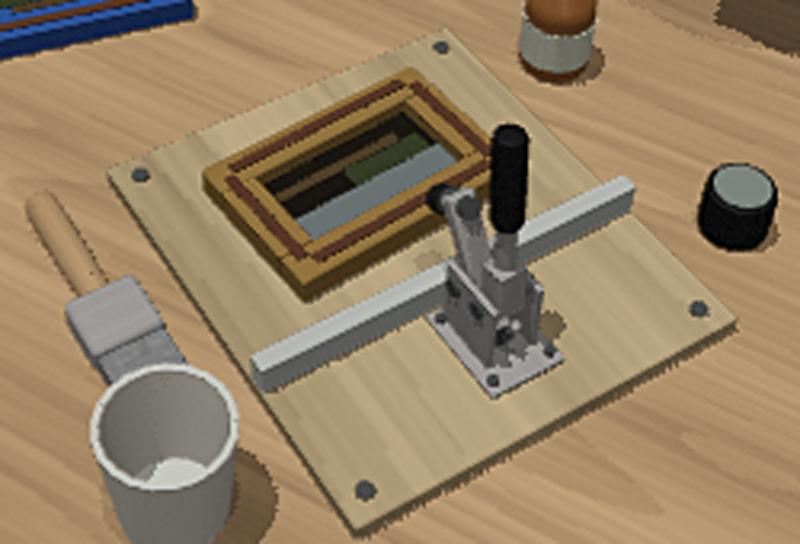

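The crop confirms the gilded frame lying on the board, short of the fence, with the open clamp behind it. The bottle is beyond the board's −x/+y corner, the loupe is at the right, and the brush and cup are at the left. I'll pin down the jig frame from the corners.

```bash
python3 - <<'E'
from h import *
c=capture("scene")
f=lambda x,y,z: atz(c,x/3.2+225-.35,y/3.2+215-.35,z)[:2].round(1)
print("fence top front",f(250,353,32),f(628,178,32))
B=[f(108,176,12),f(447,30,12),f(737,320,12),f(357,530,12)]
print("board",B)
B=np.array(B); M=np.array([[-170,-120],[-170,120],[100,120],[100,-120.]])
print("model order guess")
for S in (M,M*[1,-1]):
    a=S-S.mean(0);b=B-B.mean(0);U,s,V=np.linalg.svd(a.T@b);R=(U@np.diag([1,np.linalg.det(U@V)])@V).T
    t=B.mean(0)-R@S.mean(0);e=np.abs(S@R.T+t-B).max();print(R.round(4).tolist(),t.round(1),np.degrees(np.arctan2(R[1,0],R[0,0])).round(2),e.round(1))
W=cloud(c);s=capture("side");
for cc in(c,s):
  WW=cloud(cc)
  for q in ["lever_tip","varnish","cup","brush","loupe","pad"]:
    r=cut_out(cc,q)[0];p=WW[r["region"]];print(q,round(r["p"],2),np.median(p,0).round(),p.min(0).round(),p.max(0).round())
print(sensors.sense()["ee_rot"],sensors.sense()["eef_pos"])
E
```

```text
fence top front [666.3 -71.9] [456.5  42.6]
board [array([ 592.8, -217.7]), array([ 379.1, -110.6]), array([502.4, 127. ]), array([713. ,  17.8])]
model order guess
[[0.4561, -0.8899], [0.8899, 0.4561]] [562.8 -14.7] 62.86 3.0
[[0.471, -0.8821], [0.8821, 0.471]] [563.3 -15. ] 61.9 215.4
lever_tip 0.8 [586.  24. 119.] [571.  10.  47.] [1048.  196.  665.]
varnish 0.89 [371. -41.  47.] [243. -91.  -3.] [1048.  196.  665.]
cup 0.62 [739. -71.  45.] [ 681. -101.   -2.] [1048.  196.  665.]
brush 0.78 [ 672. -156.   18.] [ 620. -242.   -2.] [1048.  196.  665.]
loupe 0.6 [443. 101.  32.] [388.  78.  -1.] [1048.  196.  665.]Traceback (most recent call last):
  File "<stdin>", line 16, in <module>
IndexError: list index out of range
```

```bash
python3 - <<'E'
from h import *
from scipy.spatial.transform import Rotation as R
s=sensors.sense();q=s["ee_rot"];M=R.from_quat([q[1],q[2],q[3],q[0]]).as_matrix()
print(M.round(3),s["eef_pos"],s["time_s"],ctrl.tip_extent,s["force"])
y=M[:,1];print("tool y deg",np.degrees(np.arctan2(y[1],y[0])))
J=np.array([562.5,-14.7]);ex=np.array([.462,.887]);ey=np.array([-.887,.462])
for n,(x,yy) in dict(start=(-175,-2),touch=(-150,-2),home=(-111,-2),lev=(0,0),levend=(95,0)).items(): print(n,(J+x*ex+yy*ey).round(1))
E
```

```text
[[ 0.907  0.422 -0.   ]
 [ 0.422 -0.907  0.   ]
 [-0.    -0.    -1.   ]] [ 221.60606284 -475.92422706  248.26614343] 1.5 17.0 [ 0.4213073  -0.42737261  0.53201673]
tool y deg -65.0291234891663
start [ 483.4 -170.8]
touch [ 495.  -148.7]
home [ 513.  -114.1]
lev [562.5 -14.7]
levend [606.4  69.6]
```

```bash
python3 -m jog '[[[20,23,0],[0,0,4],0],[[40,46,0],[0,0,8],0],[[60,70,0],[0,0,13],0],[[82,95,0],[0,0,18],0],[[105,122,0],[0,0,23],0],[[128,149,0],[0,0,28],0],[[151,176,0],[0,0,33],0],[[174,203,0],[0,0,37.5],0]]' && python3 -m jog '[[[20,23,0],[0,0,0],0],[[42,49,0],[0,0,0],0],[[65,76,-20],[0,0,0],0],[[80,94,-50],[0,0,0],0],[[88,102,-85],[0,0,0],0],[[88,102,-115],[0,0,0],0],[[88,102,-140],[0,0,0],0],[[88,102,-150],[0,0,0],0]]' && python3 - <<'E'
from h import *
s=sensors.sense();print(s["eef_pos"],s["force"],s["time_s"])
c=capture("scene");cv2.imwrite("pics/4.png",cv2.resize(c["color"][160:400,225:475],None,fx=2.4,fy=2.4))
E
```

```text
time_s: 2.17
eef_pos: [396.5, -271.4, 248.5]
ee_rot: [0.0, 0.854, 0.52, 0.0]
force: [0.3, -0.4, -0.0]
grip_width: 0.998
time_s: 2.83
eef_pos: [482.4, -169.9, 95.2]
ee_rot: [-0.002, 0.855, 0.519, -0.001]
force: [0.9, 1.1, 0.9]
grip_width: 0.998
[ 482.40087035 -169.90408359   95.15788119] [0.87354912 1.06405238 0.88272734] 2.8333
```

View pics/4.png

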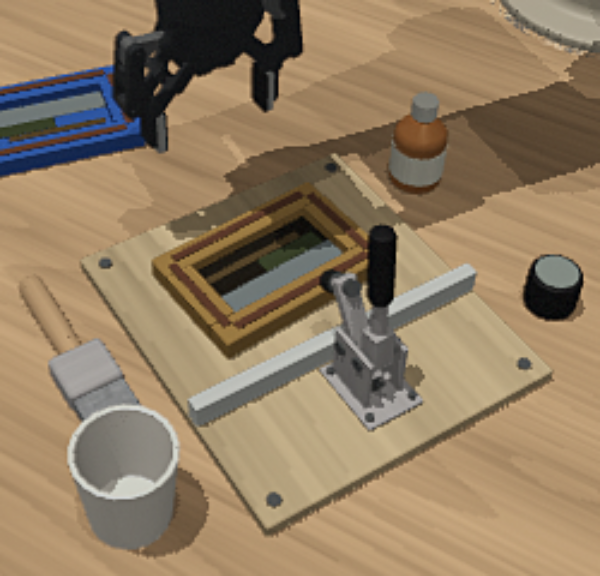

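The fingers hang over the −x side of the picture, with tips at (160,148) and (267,105) in the crop. I'll measure the real tip height while open.

```bash
python3 - <<'E'
from h import *
s=sensors.sense();p=s["eef_pos"];print(p)
for n in("scene","side"):
    c=capture(n);W=cloud(c)
    J=np.array([.462,.887]);K=np.array([-.887,.462]);d=W[...,:2]-p[:2]
    m=(c["z_map"]>0)&(abs(d@J)<25)&(abs(d@K)<70)&(W[...,2]>45)&(W[...,2]<140)
    for sgn in(1,-1):
        q=W[m&(sgn*(d@K)>10)]; 
        if len(q)<20: continue
        print(n,sgn,np.percentile(q[:,2],[0,1,3,10]).round(1)); lo=q[q[:,2]<np.percentile(q[:,2],1)+20]; e=lo[:,:2]-p[:2]; print(" x",(e@J).min().round(),(e@J).max().round()," y",(e@K).min().round(),(e@K).max().round())
E
```

```text
[ 482.31938564 -170.10069245   95.10432284]
scene 1 [90.8 91.8 93.6 98.7]
 x -12.0 12.0  y 42.0 58.0
scene -1 [ 93.   94.7  96.5 101.1]
 x -8.0 12.0  y -56.0 -41.0
side 1 [ 95.8  96.1  97.3 103.7]
 x -8.0 12.0  y 41.0 57.0
side -1 [ 94.5  95.7  98.  101.4]
 x -12.0 12.0  y -59.0 -41.0
```

Open tips sit 4 mm below the TCP, so I descend 73 mm and then advance toward the picture.

```bash
python3 -m jog '[[[0,0,-15],[0,0,0],0],[[0,0,-32],[0,0,0],0],[[0,0,-48],[0,0,0],0],[[0,0,-60],[0,0,0],0],[[0,0,-68],[0,0,0],0],[[0,0,-72],[0,0,0],0],[[0,0,-73],[0,0,0],0],[[0,0,-73],[0,0,0],0]]' && python3 -m jog '[[[1.5,2.7,0],[0,0,0],0],[[3,5.3,0],[0,0,0],0],[[4.6,8.9,0],[0,0,0],0],[[6,11.5,0],[0,0,0],0],[[7.4,14.2,0],[0,0,0],0],[[8.8,16.9,0],[0,0,0],0],[[10.2,19.5,0],[0,0,0],0],[[11.6,22.2,0],[0,0,0],0]]'
```

```text
time_s: 3.65
eef_pos: [484.1, -171.3, 26.1]
ee_rot: [0.001, 0.855, 0.519, 0.0]
force: [-0.3, 0.2, -0.0]
grip_width: 0.997
time_s: 4.32
eef_pos: [495.4, -148.4, 25.3]
ee_rot: [-0.0, 0.855, 0.519, 0.0]
force: [0.5, -0.3, 0.1]
grip_width: 0.997
```

```bash
python3 -m jog '[[[1,1.8,-2],[0,0,0],0],[[2,3.6,-4],[0,0,0],0],[[3,5.8,-4],[0,0,0],0],[[4,7.7,-4],[0,0,0],0],[[5,9.6,-4],[0,0,0],0],[[6,11.5,-4],[0,0,0],0],[[7,13.4,-4],[0,0,0],0],[[8,15.4,-4],[0,0,0],0]]' && python3 -m jog '[[[1,1.9,0],[0,0,0],0],[[2,3.8,0],[0,0,0],0],[[2.8,5.3,0],[0,0,0],0],[[3.5,6.7,0],[0,0,0],0],[[4.2,8,0],[0,0,0],0],[[4.6,8.9,0],[0,0,0],0],[[5,9.6,0],[0,0,0],0],[[5,9.6,0],[0,0,0],0]]' && python3 fit.py | grep -v fence
```

```text
time_s: 4.98
eef_pos: [503.3, -133.2, 21.3]
ee_rot: [0.0, 0.855, 0.518, 0.0]
force: [-0.6, -1.1, -0.1]
grip_width: 1.004
time_s: 5.65
eef_pos: [508.3, -123.6, 21.3]
ee_rot: [0.0, 0.855, 0.519, 0.0]
force: [-0.1, 0.6, -0.2]
grip_width: 1.002
scene pic rect [538.1 -71.4] [105.8 152.1] 62.48 z 30.0 2014
side pic rect [538.3 -71.1] [105.3 155. ] 61.49 z 31.5 1985
```

```bash
python3 -m jog '[[[0.7,1.3,0],[0,0,0],0],[[1.4,2.6,0],[0,0,0],0],[[2,3.8,0],[0,0,0],0],[[2.6,5,0],[0,0,0],0],[[3,5.8,0],[0,0,0],0],[[3.4,6.5,0],[0,0,0],0],[[3.7,7.1,0],[0,0,0],0],[[3.7,7.1,0],[0,0,0],0]]' && python3 -m jog '[[[0.2,0.3,0],[0,0,0],0],[[0.3,0.6,0],[0,0,0],0],[[0.5,0.9,0],[0,0,0],0],[[0.6,1.2,0],[0,0,0],0],[[0.7,1.4,0],[0,0,0],0],[[0.8,1.6,0],[0,0,0],0],[[0.9,1.8,0],[0,0,0],0],[[0.9,1.8,0],[0,0,0],0]]'
```

```text
time_s: 6.42
eef_pos: [512.0, -116.5, 21.3]
ee_rot: [0.0, 0.855, 0.519, 0.0]
force: [0.6, 0.1, 0.3]
grip_width: 1.001
time_s: 7.08
eef_pos: [512.6, -116.0, 21.3]
ee_rot: [0.001, 0.855, 0.519, -0.001]
force: [-3.1, -8.9, 1.0]
grip_width: 0.995
```

Force has risen to about 9 N, so it is touching the fence. One or two mm more to seat it, then look.

```bash
python3 -m jog '[[[0.1,0.2,0],[0,0,0],0],[[0.2,0.4,0],[0,0,0],0],[[0.3,0.6,0],[0,0,0],0],[[0.4,0.8,0],[0,0,0],0],[[0.5,0.9,0],[0,0,0],0],[[0.5,0.9,0],[0,0,0],0],[[0.5,0.9,0],[0,0,0],0],[[0.5,0.9,0],[0,0,0],0]]' && python3 - <<'E'
from h import *
print(sensors.sense()["wrist_torque"])
c=capture("scene");cv2.imwrite("pics/5.png",cv2.resize(c["color"][225:355,270:440],None,fx=4.5,fy=4.5,interpolation=cv2.INTER_CUBIC))
E
```

```text
time_s: 7.75
eef_pos: [512.6, -115.9, 21.3]
ee_rot: [0.001, 0.855, 0.519, -0.001]
force: [-7.5, -15.3, 1.8]
grip_width: 0.996
[-2.33409542  1.20159403  0.29401217]
```

View pics/5.png

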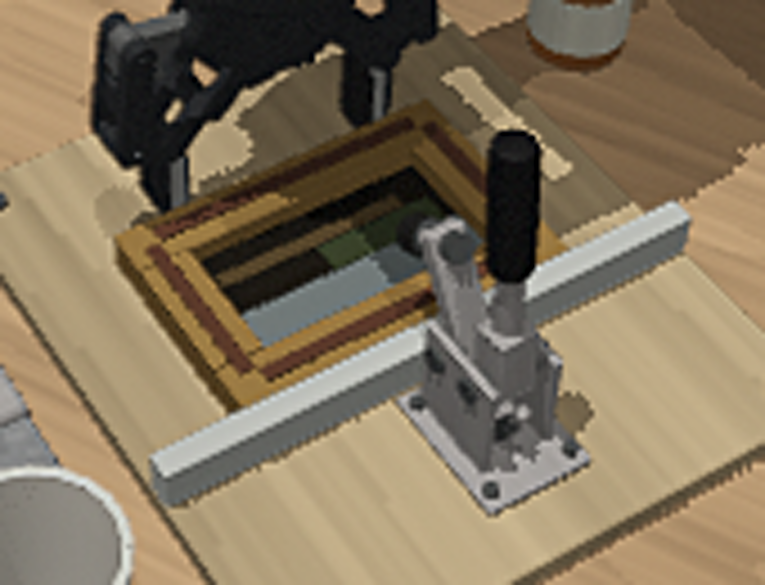

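The picture sits along the fence over its whole length, fingers at (175,205) and (375,115) on its back edge. Both share the 17 N, with the resultant well between them, which means flush contact. Back off, rise and close the fingers.

```bash
python3 -m jog '[[[-2,-4,0],[0,0,0],0],[[-6,-12,0],[0,0,0],0],[[-11,-22,0],[0,0,0],0],[[-14,-27,5],[0,0,0],0],[[-14,-27,25],[0,0,0],0],[[-14,-27,55],[0,0,0],0],[[-14,-27,90],[0,0,0],0.3],[[-14,-27,120],[0,0,0],0.6]]' && python3 -m jog '[[[0,0,30],[0,0,0],1],[[0,0,55],[0,0,0],1],[[8,16,62],[0,0,0],1],[[20,39,62],[0,0,0],1],[[33,66,62],[0,0,0],1],[[46,93,62],[0,0,0],1],[[56,113,62],[0,0,0],1],[[61,124,62],[0,0,0],1]]' && python3 -m jog '[[[0,0,0],[0,0,0],1],[[0,0,0],[0,0,0],1],[[0,0,0],[0,0,0],1],[[0,0,0],[0,0,0],1],[[0,0,0],[0,0,0],1],[[0,0,0],[0,0,0],1],[[0,0,0],[0,0,0],1],[[0,0,0],[0,0,0],1]]' && python3 fit.py && python3 - <<'E'
from h import *
p=sensors.sense()["eef_pos"][:2]-np.array([562.5,-14.7]);print(p@[.462,.887],p@[-.887,.462])
c=capture("scene");cv2.imwrite("pics/6.png",cv2.resize(c["color"][165:355,260:460],None,fx=3,fy=3,interpolation=cv2.INTER_CUBIC))
E
```

```text
time_s: 8.47
eef_pos: [499.0, -141.3, 143.6]
ee_rot: [0.0, 0.855, 0.518, 0.0]
force: [0.3, 0.2, 0.1]
grip_width: 0.75
time_s: 9.13
eef_pos: [560.8, -15.2, 203.5]
ee_rot: [-0.0, 0.855, 0.519, 0.0]
force: [0.9, -0.5, 0.3]
grip_width: 0.002
time_s: 9.8
eef_pos: [560.3, -17.2, 203.3]
ee_rot: [-0.0, 0.855, 0.518, -0.0]
force: [-0.5, -0.5, -0.3]
grip_width: -0.0
scene pic rect [542.3 -64. ] [100.  151.2] 62.94 z 30.0 1821
   fence ends [456.7  43.4] [729.  -93.6] ang -26.71 629
side pic rect [542.4 -63.8] [ 99.  154.4] 62.46 z 31.8 1838
   fence ends [671.  -65.2] [457.   43.7] ang 153.03 314
-3.079725829077886 0.8852906236282699
```

View pics/6.png

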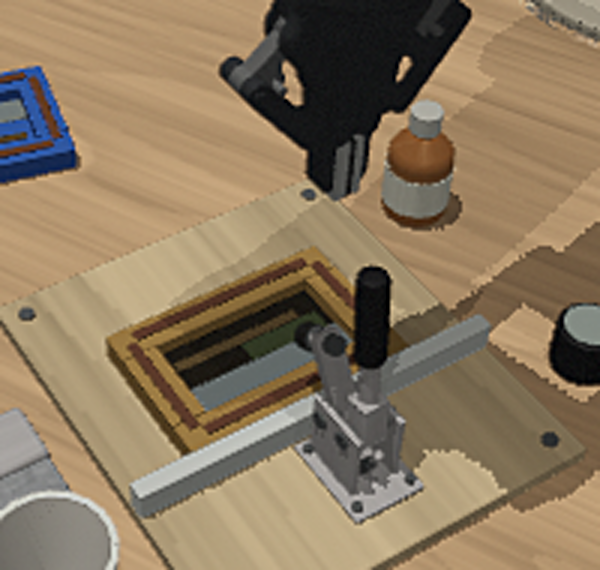

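Picture stayed home (angle 62.7° against the fence's 63°). The closed fingers at (335,190) are above, on the −x side of the handle (372,290). Descend to tip height ~110, then push +x.

```bash
python3 -m jog '[[[0,0,-14],[0,0,0],1],[[0,0,-32],[0,0,0],1],[[0,0,-50],[0,0,0],1],[[0,0,-63],[0,0,0],1],[[0,0,-71],[0,0,0],1],[[0,0,-75],[0,0,0],1],[[0,0,-75],[0,0,0],1],[[0,0,-75],[0,0,0],1]]' && python3 -m jog '[[[1.4,2.7,0],[0,0,0],1],[[3,5.3,0],[0,0,0],1],[[4.6,8.9,0],[0,0,0],1],[[6,11.5,0],[0,0,0],1],[[7.4,14.2,0],[0,0,0],1],[[8.8,16.9,0],[0,0,0],1],[[10.2,19.5,0],[0,0,0],1],[[11.6,22.2,0],[0,0,0],1]]'
```

```text
time_s: 10.62
eef_pos: [560.6, -17.0, 128.9]
ee_rot: [0.0, 0.855, 0.519, 0.0]
force: [0.1, -0.4, 0.4]
grip_width: -0.002
time_s: 11.28
eef_pos: [572.3, 4.6, 128.7]
ee_rot: [0.001, 0.855, 0.518, -0.0]
force: [-0.6, -5.6, 1.3]
grip_width: 0.001
```

```bash
python3 -m jog '[[[1.8,3.5,0],[0,0,0],1],[[3.7,7.1,0],[0,0,0],1],[[5.5,10.6,0],[0,0,0],1],[[7.4,14.2,0],[0,0,0],1],[[9.2,17.7,0],[0,0,0],1],[[11.1,21.3,0],[0,0,0],1],[[12.9,24.8,0],[0,0,0],1],[[14.8,28.4,0],[0,0,0],1]]' && python3 -m jog '[[[1.8,3.5,0],[0,0,0],1],[[3.7,7.1,0],[0,0,0],1],[[5.5,10.6,0],[0,0,0],1],[[7.4,14.2,0],[0,0,0],1],[[9.2,17.7,0],[0,0,0],1],[[11.1,21.3,0],[0,0,0],1],[[12.9,24.8,0],[0,0,0],1],[[14.8,28.4,0],[0,0,0],1]]' && python3 - <<'E'
from h import *
c=capture("scene");cv2.imwrite("pics/7.png",cv2.resize(c["color"][165:355,280:480],None,fx=3,fy=3,interpolation=cv2.INTER_CUBIC))
E
```

```text
time_s: 11.95
eef_pos: [586.7, 32.7, 128.3]
ee_rot: [0.001, 0.855, 0.518, -0.001]
force: [-3.4, -6.5, -0.7]
grip_width: 0.0
time_s: 12.62
eef_pos: [601.8, 62.7, 128.4]
ee_rot: [0.0, 0.855, 0.519, 0.0]
force: [0.0, -0.5, -0.4]
grip_width: 0.002
```

View pics/7.png

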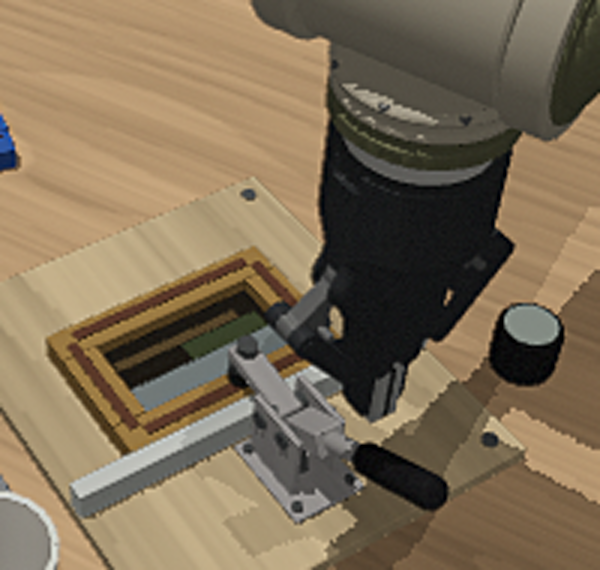

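The handle (400,475) has snapped over and the arm lies level, its pad at (245,375) on the picture's rail. Contact force is back to zero. I'll rise straight up and check.

```bash
python3 -m jog '[[[0,0,8],[0,0,0],1],[[0,0,25],[0,0,0],1],[[0,0,50],[0,0,0],1],[[0,0,75],[0,0,0],1],[[0,0,100],[0,0,0],1],[[0,0,120],[0,0,0],1],[[0,0,130],[0,0,0],1],[[0,0,130],[0,0,0],1]]' && python3 -m jog '[[[-15,-20,0],[0,0,0],1],[[-35,-45,0],[0,0,0],1],[[-55,-75,0],[0,0,0],1],[[-75,-105,0],[0,0,0],1],[[-95,-135,0],[0,0,0],1],[[-105,-160,0],[0,0,0],1],[[-110,-170,0],[0,0,0],1],[[-110,-170,0],[0,0,0],1]]' && python3 fit.py && python3 - <<'E'
from h import *
c=capture("scene");W=cloud(c)
for q in["lever_tip","pad","varnish","cup","brush","loupe"]:
    for r in place_of(c,q)[:1]:
        y,x=r["centre"]; print(q,round(r["p"],2),round(x),round(y),W[int(y),int(x)].round())
s=capture("side")
A=cv2.resize(c["color"][215:395,225:475],(800,576),interpolation=cv2.INTER_CUBIC)
cv2.imwrite("pics/8.png",A)
E
```

```text
time_s: 13.33
eef_pos: [602.1, 61.9, 260.9]
ee_rot: [0.001, 0.855, 0.518, 0.002]
force: [-0.6, -0.0, -0.2]
grip_width: -0.001
time_s: 14.0
eef_pos: [490.6, -109.4, 257.4]
ee_rot: [-0.001, 0.856, 0.517, -0.001]
force: [0.3, -0.6, -0.6]
grip_width: -0.003
scene pic rect [541.8 -63.5] [100.8 152.7] 62.44 z 30.1 2050
   fence ends [456.5  43.2] [725.1 -91.2] ang -26.58 696
side pic rect [543.1 -63.6] [ 99.3 154.4] 62.97 z 31.7 1869
   fence ends [672.3 -66.5] [458.6  43.9] ang 152.67 505
lever_tip 0.59 428 340 [629. 118.  88.]
pad 0.53 359 291 [563. -28.  41.]
varnish 0.95 397 234 [378. -41.  20.]
cup 0.71 278 373 [768. -49.  53.]
brush 0.61 254 315 [ 683. -160.   19.]
loupe 0.93 455 281 [452. 102.  34.]
```

View pics/8.png

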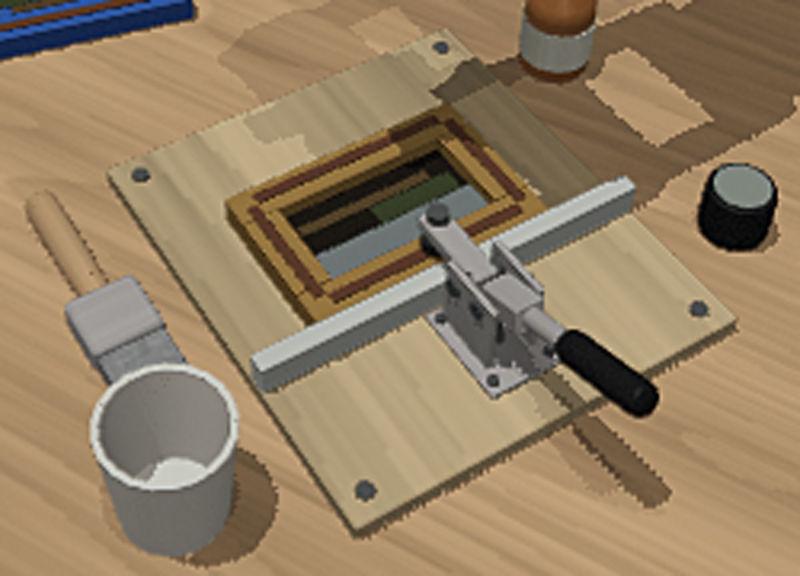

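The picture is flush along the fence and the pad is on its rail at (435,240). The handle lies over at (610,370), its tip at (629,118,88) against the (632,119,86) expected when locked. The bystanders are where they were. Handing in.

```bash
python3 -c "
from rig import ctrl
print(ctrl.finish_job())"
```

```text
the job is handed in; nothing more can be done
None
```

The gilded picture now sits flush against the fence with the clamp locked on its rail, and I handed the job in at about 14 s of robot time. It gave no verdict.

**What I did:**
- **Picture:** I pushed it along the board with the open fingertips until it seated against the fence at about 17 N. The load was shared between both fingers.
- **Clamp:** I pushed the handle over with the closed fingers at about 7 N until it snapped past its dead point. Then I lifted clear.

**Last checks:**
- **Square:** the picture lies at 62.4–63.0° and the fence at about 62.7–63.4°, which agrees within measurement scatter.
- **Flush:** depth puts the picture's centre about 53 mm from the fence face instead of 50 mm. I put that down to the roughly 2 mm camera calibration, because the push force and the close-up both showed contact.
- **Locked:** the handle tip is at (629, 118, 88) mm, against (632, 119, 86) expected when locked. The pad is on the rail.
- **Bystanders:** the bottle, cup, brush and loupe look unmoved; their detected positions shifted by 8 mm at most, within detection noise.
- **Robot:** the fingers are clear and the wrist force is about zero.

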